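# Refit the drip tray under the dispenser stand

## Task

Slide the steel drip tray across the bench, nose first, into the bay under the white dispenser stand, letting the bay's side guides line it up, and push it gently until it is fully home and its orange flag has reached the white mark. Do not ram or force it, leave the two pots and the wash bottle alone, and let go of the tray at the end.

Things in the scene. Friction and masses are not known exactly. Their poses are not given: they have to be found in the camera images.
- tray_handle (a point): Blue upright handle fin of the loose steel drip tray (about 250 g, flat on the bench): 56 mm long, 14 mm thick, 4 to 54 mm above the bench. Point: half-way up (29 mm), 25 mm from the fin's free end. x: level along the fin to the tray's nose (slide-in direction), y across, z up. The blue front panel (110 wide, 40 high) has its outer face 29 mm ahead of the point
- tray_nose (a point): Middle of the tray's nose (leading edge), 12 mm above the bench, 169 mm ahead of the handle point and 140 mm ahead of the front panel's outer face; axes as the handle's. The open pan is 110 mm wide and 24 mm high; the nose is 90 mm wide, its corners cut off at 45 degrees
- bay_mouth (a point): Centre of the bay's opening in the stand's front face, 20 mm above the bench; x level into the bay (slide-in direction), z up. Opening 160 mm wide, 55 mm high; its floor is the bench. Just inside, hidden, are side guides: a mouth 146 mm wide narrowing evenly within 40 mm to a straight channel 114 mm wide. Once home, the tray's front panel stands up to 20 mm out of the stand
- stand: Fixed white dispenser stand, 190 mm wide and deep, 75 mm high; column and pump head (285 mm high) at the back right corner; origin under its centre, x into the bay, front face at x = -95 mm. The hidden guides and plunger sit in it not quite true: up to 10 mm to a side, 10 mm nearer or deeper, 0.03 rad turned. More than 25 N on guides and plunger together, or on the stand, is too rough
- seat (a joint): Travel of a plunger (50 mm wide) at the end of the channel: 0 free, 0.012 m = tray fully home on a rubber stop (5 N per mm beyond). The nose meets it about 118 (107 to 129) mm past the opening. Needs 5 N to move, 8 N at the end, plus 1 to 4 N for the tray; stays where pushed. Its orange flag on the roof, left of the middle near the back, moves back in a black bezel to a white mark
- pot_a: Lidded specimen pot, brown with white lid, 74 mm across, 52 mm high, origin at the centre of its underside; leave alone
- pot_b: The second, same pot; leave alone
- wash_bottle: White bottle with green cap, 64 mm across, 150 mm high, origin at the centre of its underside; leave alone
Mind the look-alikes: they are no part of the job. Of the things like the part that bears tray_handle, leave any that is red; of the rest the smaller one is meant.

How it is judged:
By the outcome, as a careful person would: the job done as asked, in the order asked, and still so for the second after the job is handed in, with the robot touching nothing.
It also fails if it takes over 72 s, if anything falls off the work surface, if the arm or the gripper's body presses on something with over 40 N, if the wrist force passes 120 N, or if a joint passes its speed limit or range.

## Robot

A 6-joint arm with a two-finger parallel gripper is mounted at the origin on the work surface. World frame = base frame: x ahead of the robot, y to its left, z up, the work surface at z = 0. Lengths are in m, angles in rad, forces in N, time in s.
With the tool pointing down it reaches from about 0.275 to 0.875 m from the base axis. Payload 12.5 kg.
Tool frame: the origin (TCP) lies at the very end of the fingers, on their centre line; the grasp point (between the pads) lies 19 mm behind it; z points along the fingers, y is the line along which they close (so a half turn about z gives the same grasp; the last joint's range is limited). The gripper opens to 85 mm and grips with 20 to 120 N. Pads are 22 mm wide; open, the fingers measure 114 mm over their backs; the gripper's body (76 mm by 85 mm) begins 54 mm behind the grasp point. The pads swing forward as they close: fully open they stand 13 mm farther back than shut.
Start: joints at [1.231, 0.351, 1.652, -0, 1.139, -0.085], TCP at [0.139, 0.532, 0.231] pointing down, gripper open.
Joint ranges: [-2.75, 2.75], [-0.79, 2.1], [0.01, 2.65], [-1.57, 4.71], [0.07, 3.14], [-2.87, 2.87]. Speed limits (rad/s): [2.22, 2.22, 2.79, 3.14, 3.14, 3.14].

## Interface

Orientations are given as a 3x3 rotation matrix whose columns are the frame's x, y, z axes.
In Python, from bench import manip gives the robot as it stands. Calls block until the motion is done:
- manip.move_ptp(position, orientation): joint-space move of the TCP to a pose.
- manip.move_l(position, attitude=None, max_speed=0.15): straight line of the TCP; attitude=None keeps the orientation; max_speed is the mean speed in m/s.
- manip.move_j(angles): joint-space move.
- manip.set_gripper(opening, effort=None): opening from 0.0 (shut) to 1.0 (fully open); effort is the grip in N (None keeps the last); returns when the fingers have stopped.
- manip.dwell(seconds).
- manip.inverse_kinematics(position, orientation): joint angles nearest the present ones, or None.
- manip.grab_frame(name): name is "side" or "top" or "wrist"; returns (picture, depth): 480x640x3 uint8, red, green, blue; 480x640 float32, m along the optical axis (not along the pixel's ray), 0 where there is no reading.
- manip.get_calibration(name): a dict with "camera_matrix" (3x3 intrinsics, pixels), "k1" (the pictures are not rectified: a ray, as slopes to the right and down, at radius r is drawn at 1 + k1 r^2 times it, then the intrinsics apply), "R" (3x3) and "t" (3): a world point X has camera coordinates R X + t. Camera axes: x right, y down, z forward; pixel columns grow to the right and rows downward; lengths in m; the calibration is good to about 2 mm. A picture is of the moment at which its call begins: read the wrist's pose just before it. get_calibration takes no time and is no camera call; for the wrist camera it gives the pose at the moment of the call.
A pose or a line that the arm cannot do raises manip.Unreachable and nothing moves.
- manip.sign_off(): hands the job in; it is judged then, once.
Trained networks look in the newest picture that a camera, given by its name, has taken for a name from the list of things; names that differ only in an ending like _2 or _b are one class to them, and where a whole thing is asked for, a point or a joint stands for the part that bears it (a point fixed in the world has none). Each returns a list of dicts, best first, with "confidence" (0 to 1); they miss things now and then, are a little off and sometimes report something else, mostly with a low value. They report only what shows in the picture. A call takes as long as a camera call. They do not tell look-alikes from the thing itself.
- manip.look_for(camera, name): "at" ([x, y, z] in m, in world coordinates, good to about 4 mm: the middle of the surface that is visible of it).
Readings, each from a call of its own:
- manip.current_time(): time.
- manip.current_qpos(): joint angles.
- manip.current_joint_vel(): joint speeds.
- manip.current_joint_torque(): joint torques, N m.
- manip.current_ee_pos(): TCP position.
- manip.current_tcp_rot(): TCP orientation.
- manip.current_force(): force on the tool from outside, world axes, zero at the start.
- manip.current_ft_torque(): the same for the moment, N m.
- manip.current_grip_width(): opening from 0.0 (shut) to 1.0 (fully open).
- manip.current_grip_force(): force on a finger pad.
Only numpy, scipy, OpenCV 4.12 (cv2) and the standard library are available. Lean on these libraries where they do the work, as an engineer would, in place of code of your own. Each camera call takes 0.05 s, during which the arm holds its last target. There are 200 camera calls.

## Working session

There is one attempt and no reset: what is moved stays moved. The work goes in short steps, each a Python script; the robot and the scene stay as the last script left them, time stands still between calls to the robot, and variables do not carry over. Pictures are saved under pics/ and viewed, at most 10 in all, crops included, and the job is handed in when it is done.

```bash
ls; mkdir -p pics; cat > h.py <<'E'
import numpy as np, cv2
from bench import manip as m
def save(cam,name):
    im,d=m.grab_frame(cam); cv2.imwrite('pics/'+name,im[:,:,::-1]); return im,d
def world(cal,u,v,z):
    K=cal["camera_matrix"];
    x=(u-K[0][2])/K[0][0]; y=(v-K[1][2])/K[1][1]
    k=cal["k1"]; a,b=x,y
    for _ in range(10):
        s=1+k*(a*a+b*b); a,b=x/s,y/s
    return np.array(cal["R"]).T@(np.array([a*z,b*z,z])-np.array(cal["t"]))
def proj(cal,X):
    c=np.array(cal["R"])@X+np.array(cal["t"]); a,b=c[:2]/c[2]; s=1+cal["k1"]*(a*a+b*b)
    K=np.array(cal["camera_matrix"]); return K[0,0]*a*s+K[0,2],K[1,1]*b*s+K[1,2]
def cloud(cal,d,step=1):
    # world point per pixel
    v,u=np.mgrid[0:480:step,0:640:step]; K=np.array(cal["camera_matrix"])
    p=cv2.undistortPoints(np.stack([u.ravel(),v.ravel()],1).astype(np.float64)[:,None],K,np.array([cal["k1"],0,0,0.]))[:,0]
    z=d[::step,::step].ravel()
    P=np.c_[p*z[:,None],z]
    W=(P-np.array(cal["t"]))@np.array(cal["R"])
    W[z==0]=np.nan
    return W.reshape(v.shape+(3,))
E
cat > a.py <<'E'
from h import *
np.set_printoptions(precision=4,suppress=True)
ims=[]
for c in ["top","side"]:
    im,d=save(c,c+'0.png'); np.savez(c+'0.npz',im=im,d=d,**{k:np.array(v) for k,v in m.get_calibration(c).items()})
    for n in ["tray_handle","tray_nose","bay_mouth","stand","seat","pot_a","wash_bottle"]:
        cal=m.get_calibration(c)
        for r in m.look_for(c,n): print(c,n,np.array(r["at"]),round(r["confidence"],2),np.round(proj(cal,np.array(r["at"]))))
print(m.current_time())
E
python3 a.py
```

```text
pics
top tray_handle [0.3494 0.4095 0.0063] 0.87 [198. 360.]
top tray_handle [0.594  0.5923 0.0073] 0.87 [121. 238.]
top tray_handle [0.526  0.1796 0.0022] 0.69 [316. 278.]
top tray_nose [0.5333 0.1814 0.0041] 0.86 [315. 275.]
top tray_nose [0.3565 0.4132 0.0052] 0.79 [196. 356.]
top tray_nose [0.598  0.6025 0.0025] 0.68 [117. 236.]
top bay_mouth [ 0.4734 -0.1883  0.0737] 0.56 [505. 307.]
top stand [ 0.4697 -0.194   0.0745] 0.78 [508. 309.]
top stand [0.5285 0.182  0.0049] 0.19 [315. 277.]
top seat [ 0.5296 -0.2397  0.0907] 0.42 [534. 278.]
top seat [0.5269 0.1793 0.004 ] 0.37 [316. 278.]
top pot_a [0.7336 0.2379 0.0526] 0.63 [292. 174.]
top pot_a [0.7367 0.0044 0.0515] 0.55 [404. 178.]
top wash_bottle [ 0.7385 -0.1052  0.1017] 0.76 [464. 171.]
side tray_handle [0.3477 0.414  0.018 ] 0.71 [177. 241.]
side tray_handle [0.5965 0.608  0.0115] 0.64 [223. 170.]
side tray_handle [0.5263 0.1916 0.0123] 0.58 [316. 255.]
side tray_handle [ 0.7268 -0.0038  0.0509] 0.37 [460. 241.]
side tray_nose [0.524  0.1912 0.0097] 0.71 [315. 257.]
side tray_nose [0.3478 0.4151 0.0147] 0.63 [177. 242.]
side tray_nose [0.5905 0.6101 0.0125] 0.58 [221. 170.]
side bay_mouth [ 0.4294 -0.2355  0.073 ] 0.76 [469. 382.]
side bay_mouth [0.5256 0.1928 0.0109] 0.46 [315. 256.]
side stand [ 0.4256 -0.2381  0.0766] 0.8 [469. 383.]
side seat [ 0.5274 -0.2398  0.0914] 0.65 [513. 340.]
side seat [0.5247 0.1918 0.0117] 0.58 [315. 256.]
side pot_a [ 0.7286 -0.0057  0.0528] 0.88 [462. 240.]
side pot_a [0.7231 0.2238 0.0486] 0.81 [373. 198.]
side wash_bottle [ 0.732  -0.1243  0.0847] 0.92 [520. 253.]
0.8
```

View pics/top0.png

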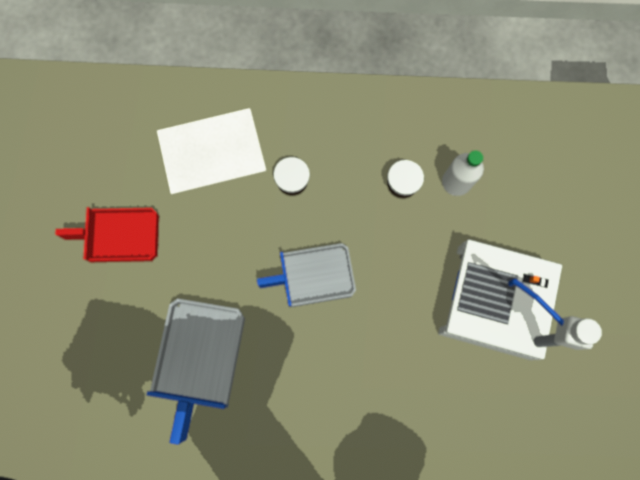

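View pics/side0.png

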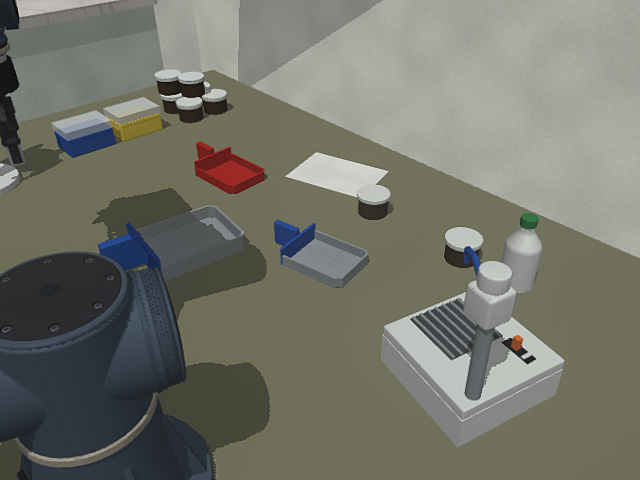

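The top picture shows the right tray, the small grey one, with its blue handle at about (272,281) and its nose at about (352,271). The red tray is at (120,234) and the large look-alike at (195,360). The stand's top spans (467,240), (561,264), (543,357) and (447,333), and its front face is on the left. The flag is at about (530,280). The pots and the bottle are clear of the path.

```bash
cat > b.py <<'E'
from h import *
np.set_printoptions(precision=4,suppress=True)
for c in ["top","side"]:
    f=np.load(c+'0.npz'); cal=dict(camera_matrix=f['camera_matrix'],k1=float(f['k1']),R=f['R'],t=f['t']); W=cloud(cal,f['d']); im=f['im'].astype(int)
    print(c,'cam pos',-f['R'].T@f['t'], 'bench z',np.nanmedian(W[240:420:4,400:430:3,2]) if c=='top' else '')
    blue=(im[...,2]>im[...,0]+50)&(im[...,2]>im[...,1]+30)
    near=(abs(W[...,0]-.53)<.12)&(abs(W[...,1]-.2)<.13)
    P=W[blue&near]; print('blue',len(P),'z pct',np.percentile(P[:,2],[5,50,95]))
    # fin top and panel top split by height
    for lo,hi in [(.046,.062),(.033,.046)]:
        Q=P[(P[:,2]>lo)&(P[:,2]<hi)]
        if len(Q)>5:
            r=cv2.minAreaRect(Q[:,:2].astype(np.float32)*1000); print(lo,len(Q),Q.mean(0),r,cv2.boxPoints(r))
    S=W[(abs(W[...,2]-.075)<.006)&(abs(W[...,0]-.47)<.2)&(abs(W[...,1]+.2)<.17)]
    r=cv2.minAreaRect(S[:,:2].astype(np.float32)*1000); print('stand',len(S),np.median(S[:,2]),r,cv2.boxPoints(r))
E
python3 b.py
```

```text
top cam pos [0.3442 0.1826 1.1696] bench z 0.00018843170193247788
blue 435 z pct [0.0184 0.0436 0.0567]
0.046 203 [0.5118 0.2691 0.0538] ((512.2560424804688, 269.6139221191406), (13.861281394958496, 55.174564361572266), 11.72124195098877) [[499.8655 295.218 ]
 [511.0743 241.1939]
 [524.6465 244.0099]
 [513.4378 298.0339]]
0.033 173 [0.5164 0.2446 0.0401] ((518.4497680664062, 241.85140991210938), (74.66592407226562, 82.60099029541016), 60.119197845458984) [[464.0404 230.0572]
 [535.6608 188.9056]
 [572.8591 253.6457]
 [501.2388 294.7972]]
stand 8923 0.07571950487855027 ((492.79815673828125, -186.97048950195312), (193.5059051513672, 191.88568115234375), 76.62347412109375) [[ 377.0744 -258.9023]
 [ 563.7544 -303.2949]
 [ 608.5219 -115.0387]
 [ 421.8419  -70.6461]]
side cam pos [-0.1189 -0.5276  0.7334] bench z 
blue 835 z pct [0.0085 0.0307 0.0542]
0.046 163 [0.5117 0.265  0.0518] ((513.4099731445312, 265.7740478515625), (16.948593139648438, 58.018577575683594), 12.077625274658203) [[499.0535 292.3681]
 [511.1931 235.6337]
 [527.7665 239.18  ]
 [515.6268 295.9144]]
0.033 226 [0.513  0.2494 0.0391] ((520.0264892578125, 238.356689453125), (78.06078338623047, 80.7708511352539), 59.95154571533203) [[465.525  224.7942]
 [535.4404 184.3496]
 [574.528  251.9192]
 [504.6125 292.3638]]
stand 9483 0.07521156418596722 ((493.981201171875, -190.54559326171875), (192.629638671875, 193.3596649169922), 77.04521179199219) [[ 378.1701 -262.735 ]
 [ 566.6082 -306.0828]
 [ 609.7924 -118.3561]
 [ 421.3542  -75.0084]]
```

```bash
cat >> h.py <<'E'
def rot(yaw,flip=0):
    yaw+=np.pi*flip; c,s=np.cos(yaw),np.sin(yaw)
    return np.array([[c,s,0],[s,-c,0],[0,0,-1.]])
YT=np.deg2rad(-78.1); YB=np.deg2rad(-103.15); H=np.array([.512,.271]); B=np.array([.515,-.096]); 
def u(y): return np.array([np.cos(y),np.sin(y)])
E
cat > c.py <<'E'
from h import *
np.set_printoptions(precision=4,suppress=True)
for f in (0,1):
    for p,y in ((H,YT),(B-u(YB)*.04,YB)):
        print(f,m.inverse_kinematics([*p,.02],rot(y,f)))
q=[m.inverse_kinematics([*H,.2],rot(YT,f)) for f in (0,1)]
f=int(np.argmin([abs(x[5]) if x is not None else 9 for x in q])); print('flip',f)
m.move_ptp([*H,.2],rot(YT,f)); m.dwell(.3)
print(m.current_force(),m.current_time(),m.current_ee_pos())
cal=m.get_calibration('wrist'); im,d=save('wrist','w1.png'); W=cloud(cal,d); im=im.astype(int)
blue=(im[...,2]>im[...,0]+50)&(im[...,2]>im[...,1]+30)
near=(abs(W[...,0]-.53)<.12)&(abs(W[...,1]-.2)<.13)
Q=W[blue&near&(W[...,2]>.046)&(W[...,2]<.062)]; print(len(Q))
if len(Q):
    r=cv2.minAreaRect(Q[:,:2].astype(np.float32)*1000); print(np.median(Q[:,2]),r,cv2.boxPoints(r))
E
python3 c.py
```

```text
0 None
0 None
1 [ 0.4065  0.6908  1.7057 -0.      0.7451  0.1988]
1 [-0.1967  0.6261  1.8465 -0.      0.669   0.0328]
flip 1
[-0.2168 -0.2147 -0.1609] 2.775 [0.5118 0.2714 0.2   ]
1073
0.05436369212739264 ((512.3892822265625, 269.5660705566406), (13.49344253540039, 55.16436767578125), 11.812729835510254) [[500.139  295.183 ]
 [511.4319 241.1869]
 [524.6396 243.9492]
 [513.3467 297.9453]]
```

View pics/w1.png

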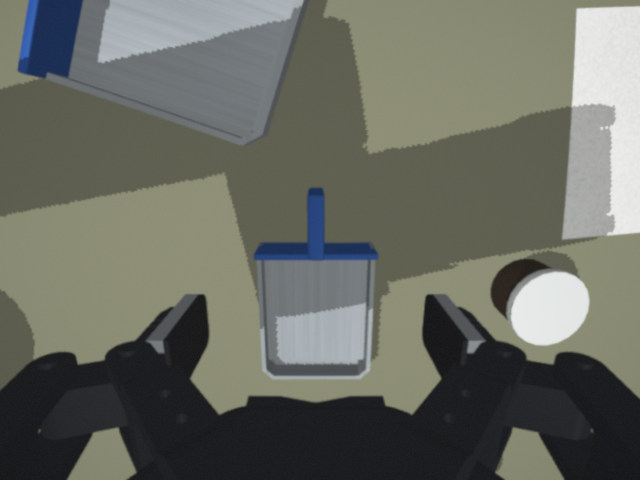

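The wrist picture shows the tray straight below: fin at (316,220), panel at (316,250), nose at (316,375), and nothing between the fingers. The fin fit agrees with the top camera to within 1 mm, and its top is at 54 mm. Next I'll grasp it and slide it to just in front of the bay.

```bash
cat > d.py <<'E'
from h import *
np.set_printoptions(precision=4,suppress=True)
Y=np.deg2rad(-78.2); P=np.array([.5124,.2696])-.003*u(Y)
m.set_gripper(.5,25)
m.move_l([*P,.09],rot(Y,1),.15); m.move_l([*P,.013],rot(Y,1),.08)
f0=np.array(m.current_force()); print('f0',f0)
m.set_gripper(0.0,25); print(m.current_grip_width(),m.current_grip_force(),m.current_force())
S=B-u(YB)*.199
m.move_l([*S,.013],rot(YB,1),.06)
print(m.current_force(),m.current_grip_width(),m.current_ee_pos(),m.current_time())
for c in("top","side"):
    im,d=save(c,c+'1.png'); W=cloud(m.get_calibration(c),d); im=im.astype(int)
    S_=W[(abs(W[...,2]-.075)<.006)&(abs(W[...,0]-.47)<.2)&(abs(W[...,1]+.2)<.17)]
    r=cv2.minAreaRect(S_[:,:2].astype(np.float32)*1000); print('stand',r)
E
python3 d.py
```

```text
f0 [ 0.2383  0.1209 -0.5293]
0.1595249403209848 28.605660796165466 [-0.2884 -0.06    4.5869]
[-0.0761  4.7697  6.7965] 0.16156934421178817 [0.5607 0.0983 0.0135] 8.8417
stand ((492.82373046875, -187.2653350830078), (193.69143676757812, 192.10752868652344), 76.61903381347656)
stand ((494.47076416015625, -190.37625122070312), (192.44947814941406, 193.0947265625), 76.77354431152344)
```

View pics/top1.png

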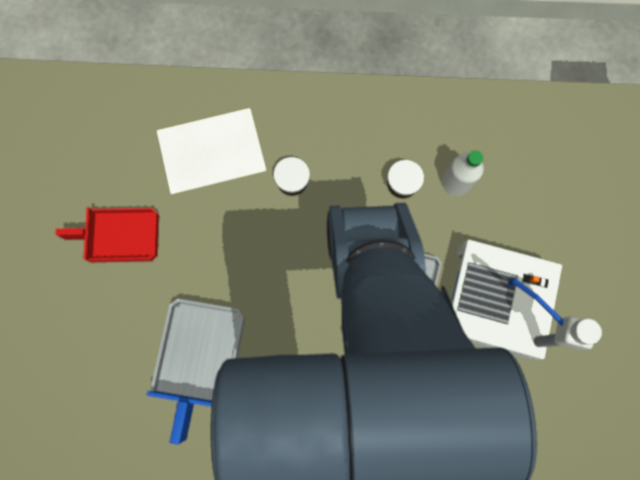

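The top picture shows the tray's nose out past the arm at about (432,262), facing the bay. The stand at (505,300) hasn't moved. I'll bring the nose just inside the mouth still gripped. Then I'll release and push on the front panel with the fingers straddling the fin, which leaves the guides free to line the tray up.

```bash
cat > e.py <<'E'
from h import *
np.set_printoptions(precision=3,suppress=True)
D=u(YB); N=np.array([-D[1],D[0]])
pt=lambda s:[*(B+D*s),.013]   # s: TCP position relative to the mouth along bay
m.move_l(pt(-.164),rot(YB,1),.04)
print('gripped',m.current_force())
m.set_gripper(.5); m.dwell(.2)
f0=np.array(m.current_force()); print('f0',f0,m.current_grip_width())
s=-.164; s1=None
while s<-.03:
    s+=.002
    m.move_l(pt(s),None,.04)
    f=np.array(m.current_force())-f0; a=-f[:2]@D; l=f[:2]@N
    print(f'{s*1000:.0f}:{a:.1f}/{l:.1f}',end=' ')
    if a>6 or abs(l)>5: break
m.dwell(.1); f=np.array(m.current_force())-f0; print('\nend',s,-f[:2]@D,f,m.current_ft_torque(),m.current_time())
np.save('f0.npy',f0)
E
python3 e.py
```

```text
gripped [0.74  2.113 5.911]
f0 [-0.126 -0.609 -0.167] 0.5015575101977882
-162:-0.0/0.3 -160:0.1/0.4 -158:0.9/0.4 -156:0.7/0.2 -154:0.3/0.5 -152:0.8/0.1 -150:0.4/-1.0 -148:1.0/-0.1 -146:1.1/-0.2 -144:1.0/0.3 -142:0.4/-0.9 -140:0.9/-1.0 -138:0.6/-1.3 -136:1.3/-0.1 -134:1.3/-0.1 -132:0.3/0.1 -130:0.8/-0.6 -128:0.5/-0.4 -126:0.7/-0.7 -124:0.8/0.2 -122:0.9/-0.3 -120:1.2/-0.1 -118:0.8/-0.0 -116:0.9/-0.1 -114:0.5/-0.9 -112:-0.5/0.2 -110:0.4/-0.5 -108:1.8/0.2 -106:-0.4/0.8 -104:0.9/-1.0 -102:0.3/-0.7 -100:1.3/0.0 -98:0.7/-0.6 -96:-0.5/0.5 -94:-0.0/1.2 -92:0.6/-0.0 -90:0.6/-0.5 -88:0.6/0.5 -86:1.0/0.8 -84:1.0/-0.7 -82:0.5/0.3 -80:0.3/0.6 -78:0.7/-0.1 -76:1.2/0.2 -74:0.4/-0.3 -72:0.7/0.0 -70:0.3/0.0 -68:0.7/0.4 -66:1.3/0.2 -64:0.2/-0.7 -62:0.8/0.3 -60:0.9/-0.3 -58:0.9/0.2 -56:1.4/0.3 -54:0.9/-0.4 -52:0.5/0.3 -50:1.3/-0.5 -48:0.3/0.4 -46:1.3/0.4 -44:1.0/0.0 -42:1.1/0.1 -40:0.2/0.3 -38:0.3/0.8 -36:0.5/0.4 -34:3.1/-0.2 -32:5.6/-1.1 -30:5.2/-1.0 
end -0.029999999999999888 5.344519872007293 [0.955 5.265 0.509] [ 0.87  -0.185  0.128] 27.4083
```

The tray went in with about 1 N, met the plunger at s≈-34 mm (nose about 124 mm in, as expected), and the force stepped to about 5 N. Now I'll push on in small steps.

```bash
cat > g.py <<'E'
from h import *
D=u(YB); N=np.array([-D[1],D[0]]); f0=np.load('f0.npy')
pt=lambda s:[*(B+D*s),.013]
s=-.030
while s<-.0185:
    s+=.0005
    m.move_l(pt(s),None,.02)
    f=[]
    for _ in range(3): m.dwell(.02); f.append(m.current_force())
    f=np.mean(f,0)-f0; a=-f[:2]@D; l=f[:2]@N
    print(f'{s*1000:.1f}:{a:.1f}/{l:.1f}/{f[2]:.1f}',end=' ')
    if a>13.5 or abs(l)>5 or abs(f[2])>5: break
print(m.current_time(),m.current_ee_pos())
im,d=save('side','side2.png'); im2,_=m.grab_frame('top')
A=cv2.resize(im[300:420,370:580],None,fx=3,fy=3); C=cv2.resize(im2[230:330,440:610],None,fx=3,fy=3,interpolation=cv2.INTER_CUBIC)
w=np.zeros((600,640,3),np.uint8); a=cv2.resize(A,(525,300)); c=cv2.resize(C,(510,300)); w[:300,:525]=a; w[300:,:510]=c
cv2.imwrite('pics/z2.png',w[:,:,::-1])
E
python3 g.py
```

```text
-29.5:7.3/-1.0/1.0 -29.0:7.7/-0.0/0.1 -28.5:8.3/0.4/0.7 -28.0:8.3/-0.1/-0.1 -27.5:8.0/0.1/0.2 -27.0:8.3/-1.0/0.7 -26.5:8.1/0.1/-0.2 -26.0:8.4/-0.1/-0.0 -25.5:8.7/0.6/0.7 -25.0:8.6/-0.4/0.1 -24.5:8.7/0.5/0.5 -24.0:8.6/0.4/-0.3 -23.5:9.2/-0.1/0.3 -23.0:9.0/0.2/0.8 -22.5:8.6/0.5/0.5 -22.0:10.4/-0.2/0.2 -21.5:13.0/-0.4/0.4 -21.0:16.5/-0.8/0.9 32.8083 [ 0.51997061 -0.07416777  0.01300416]
```

View pics/z2.png

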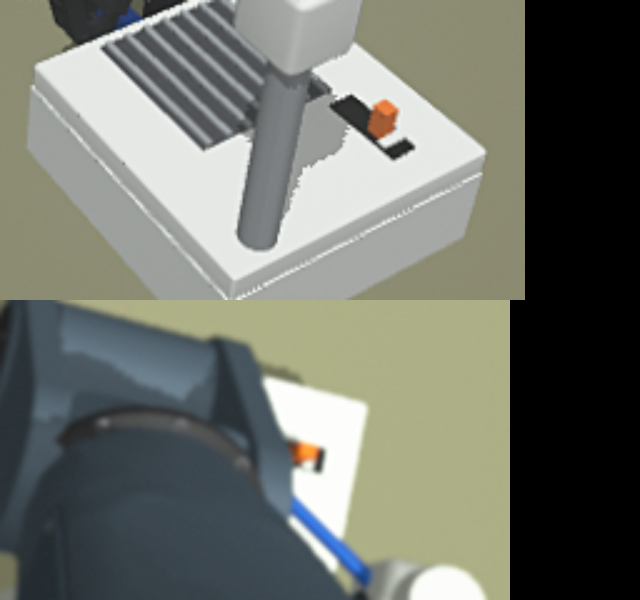

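The force rose steeply (about 6 N/mm) after 12 mm of plunger travel, which is the rubber stop, and it peaked at 16.5 N. In the crop, the side view has the flag at (382,120) next to the white mark at (395,140), and the top view has it at (307,453) against the mark. I'll back off, lift clear and check.

```bash
cat > k.py <<'E'
from h import *
D=u(YB); f0=np.load('f0.npy')
pt=lambda s,z:[*(B+D*s),z]
m.move_l(pt(-.042,.013),None,.03); print(np.array(m.current_force())-f0)
m.move_l(pt(-.042,.16),None,.1)
m.move_l([.45,.2,.3],None,.2); m.dwell(.3)
print(np.array(m.current_force())-f0,m.current_time())
im,d=save('side','side3.png'); im2,d2=save('top','top3.png')
W=cloud(m.get_calibration('top'),d2); i=im2.astype(int)
blue=(i[...,2]>i[...,0]+50)&(i[...,2]>i[...,1]+30)&(abs(W[...,0]-.52)<.1)&(W[...,1]<.02)&(W[...,1]>-.11)
Q=W[blue&(W[...,2]>.046)&(W[...,2]<.062)]; r=cv2.minAreaRect(Q[:,:2].astype(np.float32)*1000)
print('fin',r,'point s of fin box',[(p/1000-B)@D for p in cv2.boxPoints(r)])
w=np.zeros((600,800,3),np.uint8); w[:290,:512]=cv2.resize(im[300:445,365:621],(512,290)); w[290:,:]=cv2.resize(im2[225:380,400:600],(800,620))[:310]
cv2.imwrite('pics/z3.png',w[:,:,::-1])
E
python3 k.py
```

```text
[ 1.14383765  1.07907448 -0.32859597]
[0.14879177 0.6634042  0.16345522] 37.325
fin ((544.9998168945312, -63.45542526245117), (57.55506896972656, 58.03312683105469), 77.38031768798828) point s of fin box [np.float64(-0.009471317067919758), np.float64(-0.010008438824688068), np.float64(-0.0675610453388172), np.float64(-0.0670239290234564)]
```

View pics/z3.png

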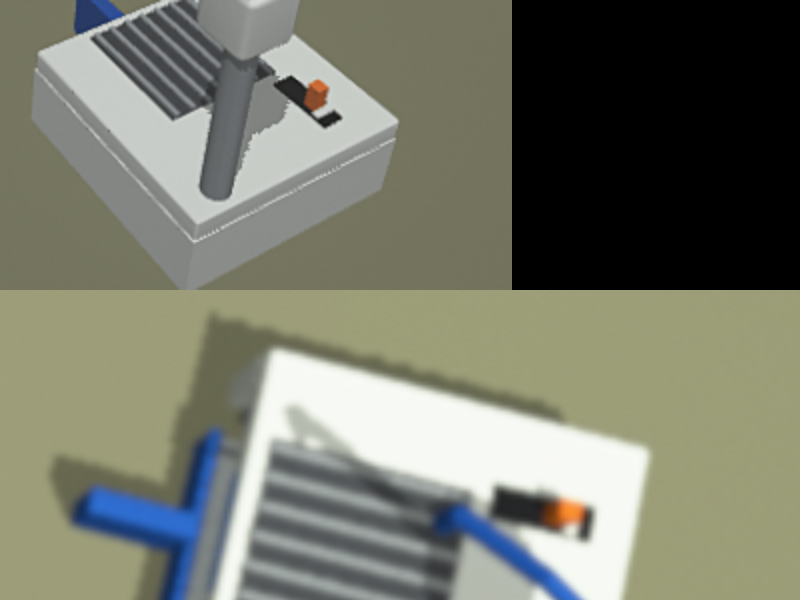

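The crop shows the tray seated square, with its panel at about (200,510) a little out of the stand. The flag at (565,513) is level with the white mark, and the gripper is well clear.

```bash
python3 -c "
from bench import manip as m
print(m.sign_off())"
```

```text
the job is handed in; nothing more can be done
None
```

The tray is fully home on the rubber stop with its orange flag at the white mark (peak push 16.5 N, limit 25 N); I let go, left the pots and bottle untouched, and handed the job in at about 37 s.

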